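Put the lock fittings back in their shaped tray pockets

ROBOT

A 6-joint arm with a two-finger parallel gripper is mounted at the origin on the work surface. World frame = base frame: x ahead of the robot, y to its left, z up, the work surface at z = 0. Lengths are in mm, angles in rad, forces in N, time in s.
With the tool pointing down it reaches from about 350 to 975 mm from the base axis. Payload 7.1 kg.
Tool frame: the origin (TCP) lies midway between the tips of the shut fingers; the grasp point (between the pads) lies 19 mm behind it; z points along the fingers, y is the line along which they close (so a half turn about z gives the same grasp; the last joint's range is limited). The gripper opens to 88 mm and grips with 3 to 60 N. Pads are 20 mm wide; open, the fingers measure 115 mm over their backs; the gripper's body (75 mm by 178 mm) begins 61 mm behind the grasp point.
Start: joints at [1.256, 0.423, 1.63, -0, 1.089, -0.019], TCP at [182.159, 597.849, 222.675] pointing down, gripper open.
Joint ranges: [-3, 3], [-0.9, 2.11], [0.09, 2.58], [-1.31, 4.45], [0.11, 2.69], [-2.54, 2.54]. Speed limits (rad/s): [2.39, 2.39, 3.01, 3.14, 3.14, 3.14].

INTERFACE

Orientations are given as a rotation vector (axis times angle).
In Python, from workcell import ctrl gives the robot as it stands. The module is installed in compiled form; this text tells all that it offers.
- The arm moves only by the tool servo_tool, never from a script. Its argument "increments" is a list of rows, each a list of 7 numbers: the shift along the world's x, y, z in cm, then the turn, a rotation vector about the world's x, y, z in degrees, then the opening, from -1 (shut) to 1 (fully open). A call has 1 to 20 rows; each row is the pose to reach, as a shift and turn from the pose commanded when the call began; what a row does not reach only later rows make up. A row lasts 1/12 s, in which the tool goes at most 41.7 mm and 7.16 degrees, less where a joint would pass 70% of its speed; a pose out of reach is approached as far as the arm can. A call with a gripper value outside its range is refused whole. The fingers move at their own pace and stop on an object; the grip force is fixed at half the most. Time passes only in rows, so rows that repeat a pose let the fingers close. It gives the time, the measured TCP pose, the force, the opening and the grip force at its end, in the units of the state.
- ctrl.get_obs(): the state, without advancing time (a new reading comes with each control period).
- ctrl.get_image(name): name is "scene" or "top" or "wrist"; returns a dict with "image" (384x512x3 uint8, red, green, blue), "fx", "fy", "cx", "cy" (pixels), "extrinsics" (4x4, takes a point from camera to world coordinates); the wrist camera has in their place "tool_from_camera" (4x4, takes a point from camera to tool coordinates, whose origin is the TCP and whose axes are the flange's). Camera axes: x right, y up, looking along -z (the intrinsics and any distortion apply to the point x, -y, -z); pixel columns grow to the right and rows downward; lengths in mm; the calibration is good to about 2 mm. The wrist camera is an equidistant fisheye: a pixel r from the principal point sees the ray r / f radians off the axis. A picture is of the moment at which its call begins: read the wrist's pose just before it. There is no depth.
- ctrl.close_job(): hands the job in; it is judged then, once.
The state is a dict: "t": time; "qpos": joint angles; "qvel": joint speeds; "joint_torque": joint torques, N m; "ee_pos": TCP position; "orientation": TCP orientation; "ft_force": force on the tool from outside, world axes, zero at the start; "moment": the same for the moment, N m; "width": finger opening in mm; "grasp_force": force on a finger pad.
Only numpy, scipy, OpenCV 4.12 (cv2) and the standard library are available. Lean on these libraries where they do the work, as an engineer would, in place of code of your own. Each camera call takes 0.05 s, during which the arm holds its last target. There are 200 camera calls.

TASK

Put the brass padlock and the silver door knob back in the red sorting tray: the padlock upright, shackle up, in the empty oblong pocket, and the knob upright on its round foot in the empty round pocket, each sitting flat on the bottom of its pocket. The red padlock and the black knob belong to another set. Let go of both parts when they are seated.

Things in the scene. Friction and masses are not known exactly. Their poses are not given: they have to be found in the camera images.
- padlock_center (a point): Brass padlock standing on the blue work mat, steel shackle up (a red one is a look-alike). Body 66 (x) x 28 (y, thickness) x 44 mm high; shackle of 11 mm bar, 53 mm wide in the body's x-z plane, overall height 70 mm; about 0.4 kg. Point: its centre, 35 mm above its underside, 9 mm below the body's top; x along its width, y through its thickness, z up. Grip it across the 28 mm.
- knob_center (a point): Pale silver door knob standing on its round foot on the blue work mat (a black one is a look-alike). Round, 54 mm high: foot 50 mm diameter, 5 mm thick; neck 26 mm; head 52 mm diameter from 27 to 42 mm up, 42 mm near the top; about 0.3 kg. Point: on its axis, 27 mm above its underside; z up. Grip the head across its diameter, best 34 mm above the underside.
- round_pocket (a point): Empty round pocket, 70 mm diameter, 10 mm deep, black floor, in one of four blue inserts (108 x 98 mm, set 2 x 2, order varies) of the fixed red tray. Point: centre of the pocket's floor, 8 mm above the bench; the insert's top is 10 mm above it; z up. The two other inserts are full of fixed small parts standing at most 11 mm above the inserts' top.
- oblong_pocket (a point): Empty oblong (rectangular) pocket, 88 mm (x) x 48 mm (y), 10 mm deep, black floor, in another blue insert of the tray. Point: centre of the pocket's floor, 8 mm above the bench; the insert's top is 10 mm above it; x along the pocket's long side, z up.
Mind the look-alikes: they are no part of the job. Of the things like the part that bears knob_center, leave any that is brown; of the rest the larger one is meant. Leave any white look-alike of the part that bears oblong_pocket alone.

How it is judged:
By the outcome, as a careful person would: the job done as asked, in the order asked, and still so for the second after the job is handed in, with the robot touching nothing.
It also fails if it takes over 69 s, if anything falls off the work surface, if the arm or the gripper's body presses on something with over 40 N, if the wrist force passes 120 N, or if a joint passes its speed limit or range.

## Working session

There is one attempt and no reset: what is moved stays moved. The work goes in short steps, Python scripts to look and compute and a tool call to move; the robot and the scene stay as the last step left them, time stands still between calls to the robot, and variables do not carry over. Pictures are saved under pics/ and viewed, at most 10 in all, crops included, and the job is handed in when it is done.

Besides the shell and the picture viewer there is one more tool, called after "Request:" as name(argument=value, ...), one argument or row to a line, values as JSON. servo_tool: Moves the arm, as the interface text tells. Its arguments: {"type":"object","properties":{"increments":{"type":"array","items":{"type":"array","items":{"type":"number"}}}},"required":["increments"]}

```bash
mkdir -p pics; cat > h.py <<'E'
import numpy as np, cv2
from workcell import ctrl
def snap(n,fn):
    o=ctrl.get_obs(); d=ctrl.get_image(n); cv2.imwrite(f'pics/{fn}.png',cv2.cvtColor(d['image'],cv2.COLOR_RGB2BGR))
    d['obs']=o; np.save(f'pics/{fn}.npy',d,allow_pickle=True); return d
def load(fn): return np.load(f'pics/{fn}.npy',allow_pickle=True).item()
def ray(d,u,v):
    E=d['extrinsics']; r=np.array([(u-d['cx'])/d['fx'],-(v-d['cy'])/d['fy'],-1.]); return E[:3,3],E[:3,:3]@r
def onz(d,u,v,z):
    o,r=ray(d,u,v); return o+r*(z-o[2])/r[2]
E
python3 - <<'E'
from h import *
a=snap('scene','s0');b=snap('top','t0')
for d in(a,b): print({k:d[k] for k in d if k not in('image','obs')})
im=np.hstack([a['image'],b['image']]);print(b['obs'])
E
```

```text
{'fx': 379.87794339259034, 'fy': 379.87794339259034, 'cx': 253.90320341112928, 'cy': 194.20098886886373, 'extrinsics': array([[-6.89195169e-02, -6.69671889e-01,  7.39452271e-01,
         1.09210316e+03],
       [ 9.97407734e-01, -6.16228528e-02,  3.71542127e-02,
         1.00204734e+01],
       [ 2.06860266e-02,  7.40096065e-01,  6.72182939e-01,
         6.46438766e+02],
       [ 0.00000000e+00,  0.00000000e+00,  0.00000000e+00,
         1.00000000e+00]])}
{'fx': 440.42014975501394, 'fy': 440.42014975501394, 'cx': 249.8609250583634, 'cy': 193.84563592467836, 'extrinsics': array([[ 7.09901444e-03,  9.98475330e-01, -5.47413840e-02,
         3.75364433e+02],
       [-9.99960314e-01,  6.79359253e-03, -5.76343049e-03,
        -1.71283156e+01],
       [-5.38275251e-03,  5.47801263e-02,  9.98483933e-01,
         1.06915808e+03],
       [ 0.00000000e+00,  0.00000000e+00,  0.00000000e+00,
         1.00000000e+00]])}
{'t': 0.05, 'qpos': array([ 1.25597661e+00,  4.23810537e-01,  1.63071260e+00, -9.76996298e-06,
        1.08864302e+00, -1.90211873e-02]), 'qvel': array([-0.00189089, -0.00138512, -0.0003473 , -0.00058832, -0.00041146,
        0.00095038]), 'joint_torque': array([ 4.15970171e-04, -5.46078336e+01, -2.74612427e+01,  6.46230695e-02,
        1.86927599e-02, -6.15104955e-05]), 'ee_pos': array([181.99967468, 597.30362377, 221.91176571]), 'orientation': array([-4.62902709e-01, -3.10704531e+00,  2.43936169e-03]), 'ft_force': array([-0.15346405,  0.26884487, -0.47370858]), 'moment': array([ 0.01070174,  0.0112591 , -0.02275876]), 'grasp_force': 0.0, 'width': 87.82305486156005}
```

View pics/s0.png

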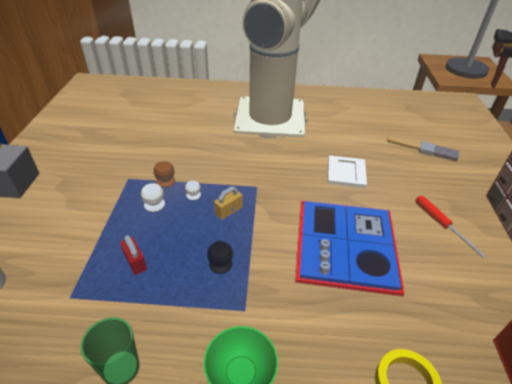

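View pics/t0.png

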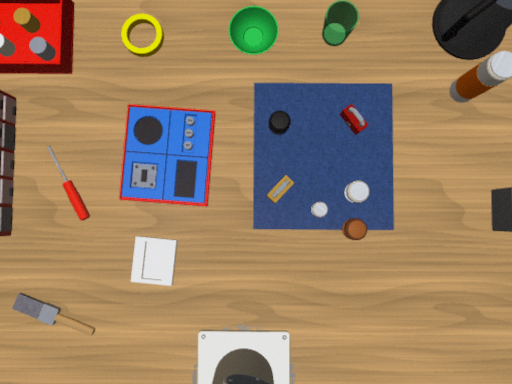

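The top view (t0) shows every candidate:
- **Knobs:** large silver (357,191), small silver (319,209), brown (355,229), black (279,122).
- **Padlocks:** brass (281,189), red (354,119).
- **Pockets:** round, black floor (148,130); oblong, black floor (186,179); white look-alike (154,261), not to be used.

I choose the large silver knob, the brass padlock and the two black pockets in the red tray. The scene view (s0) agrees: knob (152,196), padlock (229,203), pockets (325,219) and (373,263).

```bash
cat > m.py <<'E'
from h import *
d=load('t0');im=d['image'];hsv=cv2.cvtColor(im,cv2.COLOR_RGB2HSV);H,S,V=[hsv[...,i].astype(int) for i in range(3)]
def comp(m,u,v):
    n,l,st,c=cv2.connectedComponentsWithStats(m.astype(np.uint8)); k=l[v-4:v+5,u-4:u+5].ravel(); k=np.bincount(k[k>0]).argmax()
    return (l==k).astype(np.uint8)
def rep(name,m,z):
    c=max(cv2.findContours(m,0,cv2.CHAIN_APPROX_NONE)[0],key=cv2.contourArea)
    P=np.array([onz(d,p[0][0],p[0][1],z)[:2] for p in c],np.float32)
    r=cv2.minAreaRect(P); print(name,'rect',np.round(r[0],1),np.round(r[1],1),round(r[2],1),'box',np.round(cv2.boxPoints(r)).tolist(),'circ',np.round(cv2.minEnclosingCircle(P)[0],1),round(cv2.minEnclosingCircle(P)[1],1))
rep('knob',comp((S<70)&(V>100),357,191),36)
rep('small',comp((S<70)&(V>100),319,209),25)
rep('lock',comp((H<35)&(H>12)&(S>60)|((S<60)&(V>90)),281,189),44)
rep('round',comp(V<70,148,130),8)
rep('oblong',comp(V<70,186,179),8)
rep('red lock',comp(((H<8)|(H>172))&(S>120),350,122),44)
c=im[70:245,110:410];cv2.imwrite('pics/c0.png',cv2.cvtColor(cv2.resize(c,(795,464),interpolation=cv2.INTER_CUBIC),cv2.COLOR_RGB2BGR))
# scene cross-check: project
s=load('s0');E=s['extrinsics']
def prj(p):
    q=E[:3,:3].T@(np.array(p)-E[:3,3]);return s['cx']+s['fx']*q[0]/-q[2],s['cy']-s['fy']*q[1]/-q[2]
import sys
E
python3 m.py
```

```text
knob rect [ 440.4 -261.4] [51.7 58.8] 0.4 box [[414.0, -232.0], [415.0, -291.0], [466.0, -291.0], [466.0, -232.0]] circ [ 439.5 -261. ] 30.3
small rect [ 396.7 -175.1] [37.9 35.6] 90.0 box [[379.0, -194.0], [414.0, -194.0], [414.0, -156.0], [379.0, -156.0]] circ [ 397.8 -175.1] 20.3
lock rect [444. -82.] [29.6 67.8] 45.4 box [[409.0, -69.0], [458.0, -116.0], [479.0, -95.0], [430.0, -48.0]] circ [444.6 -81.4] 35.6
round rect [587.6 238.2] [64.1 63.4] 1.0 box [[555.0, 269.0], [556.0, 206.0], [620.0, 207.0], [619.0, 270.0]] circ [587.6 238.7] 33.1
oblong rect [469.5 145.6] [43.7 83.6] 86.0 box [[426.0, 127.0], [510.0, 121.0], [513.0, 165.0], [429.0, 170.0]] circ [469.5 145.7] 45.4
red lock rect [ 609.8 -252.8] [64.  37.2] 37.1 box [[573.0, -257.0], [595.0, -287.0], [647.0, -248.0], [624.0, -219.0]] circ [ 610.7 -253.8] 34.9
```

View pics/c0.png

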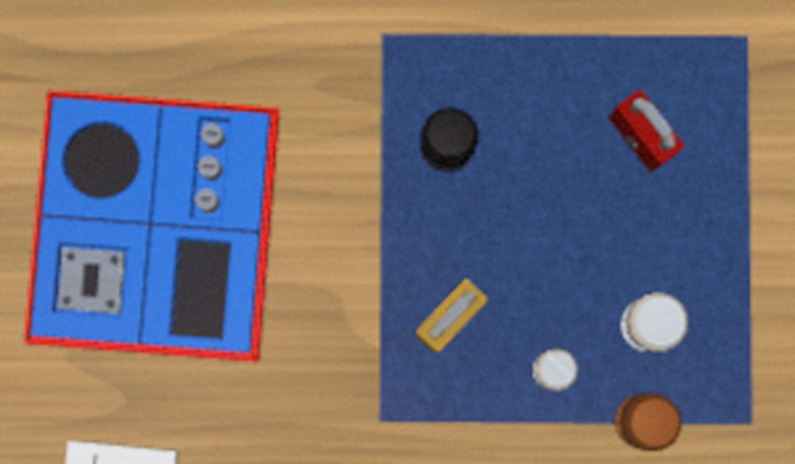

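The crop shows the pale silver knob at (657,322), which is larger than the small silver one at (555,368). It also shows the brass padlock at (450,315), the round pocket at (101,160) and the oblong pocket at (203,288). The measured sizes agree with the given ones: padlock 68x30, knob head about 52, pockets 64 and 84x44 (floor mask slightly shrunk). The choice stands.

Targets:
- Padlock (444,-82.5), long axis -44.5°
- Knob (440,-264.5)
- Oblong pocket (469.5,145), long axis -4.2°
- Round pocket (587,237.5)

The padlock goes first.

Request:
servo_tool(
  increments=[
    [26.2,-68,-4.3,0,0,-27.5,1],
    [26.2,-68,-4.3,0,0,-27.5,1],
    [26.2,-68,-4.3,0,0,-27.5,1],
    [26.2,-68,-4.3,0,0,-27.5,1],
    [26.2,-68,-4.3,0,0,-27.5,1],
    [26.2,-68,-4.3,0,0,-27.5,1],
    [26.2,-68,-4.3,0,0,-27.5,1],
    [26.2,-68,-4.3,0,0,-27.5,1],
    [26.2,-68,-4.3,0,0,-27.5,1],
    [26.2,-68,-4.3,0,0,-27.5,1],
    [26.2,-68,-4.3,0,0,-27.5,1],
    [26.2,-68,-4.3,0,0,-27.5,1],
    [26.2,-68,-4.3,0,0,-27.5,1],
    [26.2,-68,-4.3,0,0,-27.5,1],
    [26.2,-68,-4.3,0,0,-27.5,1],
    [26.2,-68,-4.3,0,0,-27.5,1],
    [26.2,-68,-4.3,0,0,-27.5,1],
    [26.2,-68,-4.3,0,0,-27.5,1],
    [26.2,-68,-4.3,0,0,-27.5,1],
    [26.2,-68,-4.3,0,0,-27.5,1],
  ],
)

```text
t: 1.77
ee_pos: [443.9, -83.1, 179.3]
orientation: [-1.192, -2.906, 0.0]
ft_force: [-0.9, 0.6, 0.1]
width: 87.7
grasp_force: 0.0
```

```bash
cat >> h.py <<'E'
from scipy.spatial.transform import Rotation as R
def wonz(d,u,v,z):
    q=np.array([u-d['cx'],v-d['cy']]);r=np.hypot(*q);th=r/d['fx'];c=np.array([np.sin(th)*q[0]/r,-np.sin(th)*q[1]/r,-np.cos(th)])
    W=np.eye(4);W[:3,:3]=R.from_rotvec(d['obs']['orientation']).as_matrix();W[:3,3]=d['obs']['ee_pos'];E=W@d['tool_from_camera'];w=E[:3,:3]@c
    return E[:3,3]+w*(z-E[2,3])/w[2]
def wmeas(d,m,z):
    c=max(cv2.findContours(m.astype(np.uint8),0,cv2.CHAIN_APPROX_NONE)[0],key=cv2.contourArea)
    P=np.array([wonz(d,p[0][0],p[0][1],z)[:2] for p in c],np.float32);r=cv2.minAreaRect(P)
    return c.reshape(-1,2).mean(0).round(),np.round(r[0],1),np.round(r[1],1),np.round(cv2.boxPoints(r)).tolist()
def yaw(o): y=R.from_rotvec(o['orientation']).as_matrix()[:,1]; return np.degrees(np.arctan2(y[1],y[0]))
E
python3 - <<'E'
from h import *
d=snap('wrist','w1');o=d['obs'];print(o['t'],o['ee_pos'],yaw(o),o['qpos'])
hsv=cv2.cvtColor(d['image'],cv2.COLOR_RGB2HSV).astype(int);H,S,V=[hsv[...,i] for i in range(3)]
m=(H>15)&(H<32)&(S>90); print(wmeas(d,m,44))
E
```

```text
1.7667 [443.94800822 -83.07415175 179.25986682] 45.38645621222376 [-2.11431098e-01  2.33760092e-01  2.03586812e+00  1.78768156e-04
  8.72991198e-01 -1.00368893e+00]
(array([352., 345.]), array([ 733.9, -132.3]), array([396.8,  33.4]), [[584.0, -263.0], [607.0, -286.0], [884.0, -2.0], [860.0, 21.0]])
```

View pics/w1.png

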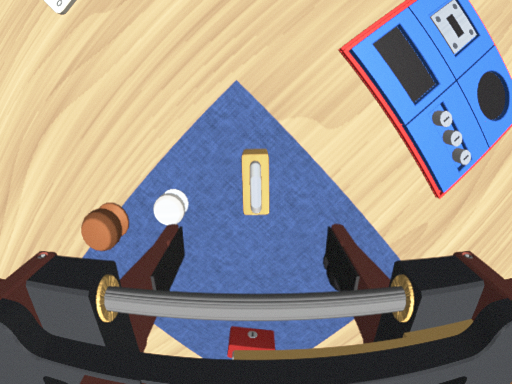

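The wrist view shows the brass padlock at (256,183), square to the fingers. The small white knob at (171,207) and the brown one at (103,230) are to the left. I'll measure the padlock on its own blob.

```bash
python3 - <<'E'
from h import *
d=load('w1')
hsv=cv2.cvtColor(d['image'],cv2.COLOR_RGB2HSV).astype(int);H,S,V=[hsv[...,i] for i in range(3)]
m=(H>12)&(H<35)&(S>90)&(V>160); q=np.zeros_like(m);q[140:230,220:290]=1; print(wmeas(d,m&q,44))
ys,xs=np.where(m&q);print(xs.min(),xs.max(),ys.min(),ys.max()); print(wonz(d,256,154,44),wonz(d,256,215,44))
m=(V<60);q=np.zeros_like(m);q[15:110,360:450]=1;print(wmeas(d,m&q,8))
E
```

```text
(array([255., 183.]), array([444. , -82.7]), array([26.8, 64.4]), [[412.0, -70.0], [458.0, -115.0], [476.0, -95.0], [430.0, -51.0]])
242 268 154 214
[421.82412651 -59.52650488  44.        ] [ 468.42817242 -105.4073617    44.        ]
(array([449.,  19.]), array([467., 247.]), array([4.3, 4.7]), [[464.0, 245.0], [469.0, 244.0], [470.0, 249.0], [465.0, 250.0]])
```

The two views agree on (444,-82.6). I'll descend and close.

Request:
servo_tool(
  increments=[
    [0,0,-3,0,0,0,1],
    [0,0,-6,0,0,0,1],
    [0,0,-9,0,0,0,1],
    [0,0,-12,0,0,0,1],
    [0,0,-14,0,0,0,1],
    [0,0,-15.5,0,0,0,1],
    [0,0,-16.4,0,0,0,1],
    [0,0,-16.4,0,0,0,1],
    [0,0,-16.4,0,0,0,1],
    [0,0,-16.4,0,0,0,-1],
    [0,0,-16.4,0,0,0,-1],
    [0,0,-16.4,0,0,0,-1],
    [0,0,-16.4,0,0,0,-1],
    [0,0,-16.4,0,0,0,-1],
    [0,0,-16.4,0,0,0,-1],
    [0,0,-16.4,0,0,0,-1],
    [0,0,-16.4,0,0,0,-1],
    [0,0,-16.4,0,0,0,-1],
    [0,0,-16.4,0,0,0,-1],
    [0,0,-16.4,0,0,0,-1],
  ],
)

```text
t: 3.48
ee_pos: [444.1, -82.2, 15.6]
orientation: [-1.188, -2.908, 0.0]
ft_force: [-0.1, 0.5, 0.4]
width: 28.2
grasp_force: 29.9
```

Request:
servo_tool(
  increments=[
    [0,0,2,0,0,0,-1],
    [0,0,4,0,0,0,-1],
    [0,0,7,0,0,0,-1],
    [0,0,10,0,0,0,-1],
    [0.3,2.5,10,0,0,5,-1],
    [0.6,5,10,0,0,10,-1],
    [0.9,7.5,10,0,0,15,-1],
    [1.1,10,10,0,0,20,-1],
    [1.4,12.5,10,0,0,25,-1],
    [1.7,15,10,0,0,29,-1],
    [1.9,17.5,10,0,0,33,-1],
    [2.2,20,10,0,0,37,-1],
    [2.4,21.7,10,0,0,39.5,-1],
    [2.5,22.7,10,0,0,40.4,-1],
    [2.5,22.7,10,0,0,40.4,-1],
    [2.5,22.7,10,0,0,40.4,-1],
  ],
)

```text
t: 4.82
ee_pos: [468.6, 144.7, 115.3]
orientation: [-0.111, -3.139, 0.001]
ft_force: [-0.7, -0.1, -3.5]
width: 27.9
grasp_force: 29.9
```

```bash
python3 - <<'E'
from h import *
d=snap('wrist','w2');o=d['obs'];print(o['t'],o['ee_pos'],yaw(o),o['width'],o['ft_force'])
E
```

```text
4.8167 [468.55260853 144.65422012 115.27855484] 85.94844189159902 27.89504850904408 [-0.71516144 -0.1019077  -3.49150768]
```

View pics/w2.png

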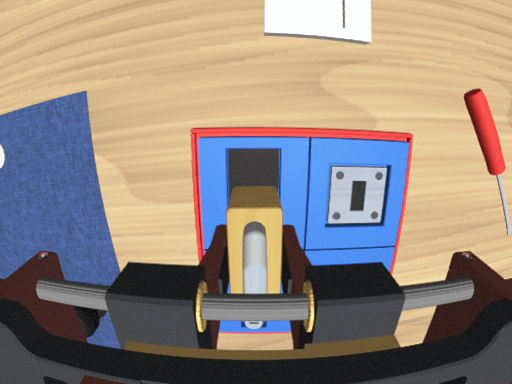

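The padlock is upright in the grip at (255,230). The near end of the oblong pocket is visible behind it, with corners at (228,149) and (281,149). I'll check the pocket centre from those.

```bash
python3 - <<'E'
from h import *
d=load('w2');V=d['image'].max(2).astype(int)
row=V[165];print(np.where(row[200:300]<80)[0][[0,-1]]+200, V[140:160,255])
for u,v in((228,149),(281,149),(228,170),(281,170)):print(wonz(d,u,v,18).round(1),wonz(d,u,v,8).round(1))
E
```

```text
[229 277] [249 249 249 248 249 249 250 245 179  76  67  65  63  66  68  64  67  62
  69  66]
[424.2 124.5  18. ] [425.6 123.5   8. ]
[427.5 170.9  18. ] [429.  171.7   8. ]
[443.1 122.8  18. ] [445.1 121.7   8. ]
[446.4 169.9  18. ] [448.6 170.7   8. ]
```

The pocket centre from this view is (469.8,144.5), so the aim is good. I'll lower the padlock with a 1 mm x correction.

Request:
servo_tool(
  increments=[
    [0.1,0,-2.5,0,0,0,-1],
    [0.1,0,-5,0,0,0,-1],
    [0.1,0,-7,0,0,0,-1],
    [0.1,0,-8,0,0,0,-1],
    [0.1,0,-8.6,0,0,0,-1],
    [0.1,0,-9,0,0,0,-1],
    [0.1,0,-9.15,0,0,0,-1],
    [0.1,0,-9.2,0,0,0,-1],
    [0.1,0,-9.2,0,0,0,-1],
    [0.1,0,-9.2,0,0,0,-1],
  ],
)

```text
t: 5.7
ee_pos: [470.7, 145.0, 24.4]
orientation: [0.111, 3.138, 0.001]
ft_force: [0.1, 0.3, -3.1]
width: 27.7
grasp_force: 29.9
```

Force in z still shows the part's weight, so it isn't down yet. I'll go about 1 mm further.

Request:
servo_tool(
  increments=[
    [0,0,-0.05,0,0,0,-1],
    [0,0,-0.1,0,0,0,-1],
    [0,0,-0.1,0,0,0,-1],
    [0,0,-0.1,0,0,0,-1],
  ],
)

```text
t: 6.03
ee_pos: [470.7, 145.0, 23.6]
orientation: [0.111, 3.138, 0.001]
ft_force: [-1.2, -0.2, 5.7]
width: 27.7
grasp_force: 29.9
```

Contact: 5.7 N upward. I'll release to about 50 mm and lift.

Request:
servo_tool(
  increments=[
    [0,0,0,0,0,0,0.14],
    [0,0,0,0,0,0,0.14],
    [0,0,0,0,0,0,0.14],
    [0,0,0,0,0,0,0.14],
    [0,0,0,0,0,0,0.14],
    [0,0,1,0,0,0,0.14],
    [0,0,2.5,0,0,0,0.14],
    [0,0,5,0,0,0,0.14],
    [0,0,8,0,0,0,0.14],
    [0,0,11,0,0,0,0.5],
    [0,0,14,0,0,0,1],
    [0,0,16,0,0,0,1],
    [0,0,16,0,0,0,1],
    [0,0,16,0,0,0,1],
  ],
)

```text
t: 7.2
ee_pos: [470.8, 145.0, 184.1]
orientation: [0.111, 3.137, 0.002]
ft_force: [-0.8, -0.3, -0.7]
width: 80.0
grasp_force: 0.0
```

```bash
python3 - <<'E'
from h import *
d=snap('wrist','w3');o=d['obs'];print(o['t'],o['ee_pos'],yaw(o),o['width'],o['ft_force'])
t=snap('top','t3')['image'][70:245,90:410];w=d['image']
im=np.vstack([cv2.resize(t,(512,280)),w[100:384]]);cv2.imwrite('pics/v3.png',cv2.cvtColor(im,cv2.COLOR_RGB2BGR))
E
```

```text
7.2 [470.76960743 145.02963625 184.10817446] 85.95356448417871 79.96216142534676 [-0.79631082 -0.28871364 -0.73495501]
```

View pics/v3.png

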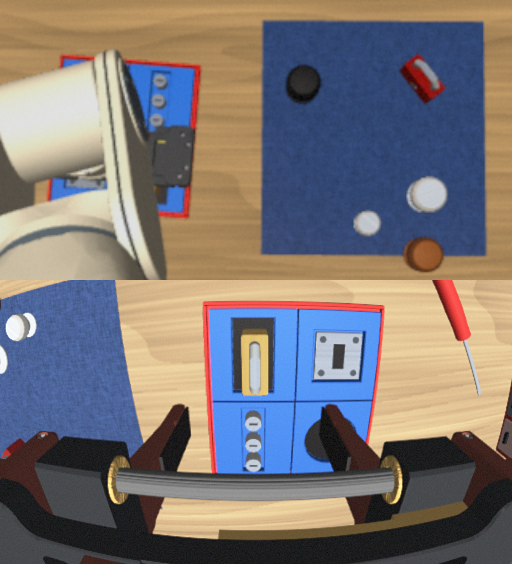

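The padlock stands upright inside the oblong pocket (wrist view about (255,360)), with black floor showing around it. Next is the knob at (440,-264.5).

Request:
servo_tool(
  increments=[
    [-0.3,-3,0,0,0,-3,1],
    [-0.6,-6.5,0,0,0,-7,1],
    [-0.8,-10,0,0,0,-10,1],
    [-1,-13.5,0,0,0,-14,1],
    [-1.3,-17,0,0,0,-17,1],
    [-1.6,-20.5,0,0,0,-21,1],
    [-1.8,-24,0,0,0,-24,1],
    [-2.1,-27.5,0,0,0,-28,1],
    [-2.3,-31,0,0,0,-31,1],
    [-2.6,-34.5,0,0,0,-35,1],
    [-2.8,-37.5,0,0,0,-38,1],
    [-3.0,-39.8,0,0,0,-40,1],
    [-3.1,-41,0,0,0,-40.5,1],
    [-3.1,-41,0,0,0,-40.5,1],
    [-3.1,-41,0,0,0,-40.5,1],
    [-3.1,-41,0,0,0,-40.5,1],
  ],
)

```text
t: 8.63
ee_pos: [438.7, -263.7, 181.9]
orientation: [-1.188, -2.906, -0.001]
ft_force: [0.2, 0.5, 0.3]
width: 87.5
grasp_force: 0.0
```

```bash
python3 - <<'E'
from h import *
d=snap('wrist','w4');o=d['obs'];print(o['t'],o['ee_pos'],yaw(o),o['width'],o['ft_force'])
hsv=cv2.cvtColor(d['image'],cv2.COLOR_RGB2HSV).astype(int);S,V=hsv[...,1],hsv[...,2]
q=np.zeros(S.shape,bool);q[130:240,200:310]=1;m=(S<60)&(V>110)&q
print(wmeas(d,m,36));ys,xs=np.where(m);print(xs.min(),xs.max(),ys.min(),ys.max())
E
```

```text
8.6333 [ 438.73228139 -263.74419541  181.93717927] 45.52875386824178 87.54007367552603 [0.2491498  0.4943705  0.26033849]
(array([255., 183.]), array([ 439. , -263.6]), array([51.6, 57.4]), [[400.0, -262.0], [441.0, -302.0], [478.0, -265.0], [437.0, -225.0]])
200 279 134 239
```

View pics/w4.png

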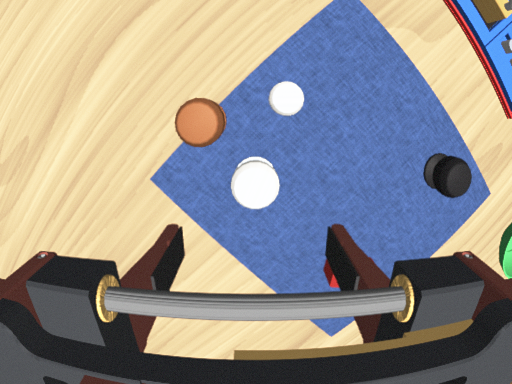

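The big silver knob is at (255,185), clearly larger than the small one at (287,98), and centred between the fingers. Descend and grip.

Request:
servo_tool(
  increments=[
    [0.1,-0.1,-3,0,0,0,1],
    [0.1,-0.1,-6,0,0,0,1],
    [0.1,-0.1,-9,0,0,0,1],
    [0.1,-0.1,-12,0,0,0,1],
    [0.1,-0.1,-14,0,0,0,1],
    [0.1,-0.1,-15.6,0,0,0,1],
    [0.1,-0.1,-16.6,0,0,0,1],
    [0.1,-0.1,-16.6,0,0,0,1],
    [0.1,-0.1,-16.6,0,0,0,1],
    [0.1,-0.1,-16.6,0,0,0,-1],
    [0.1,-0.1,-16.6,0,0,0,-1],
    [0.1,-0.1,-16.6,0,0,0,-1],
    [0.1,-0.1,-16.6,0,0,0,-1],
    [0.1,-0.1,-16.6,0,0,0,-1],
    [0.1,-0.1,-16.6,0,0,0,-1],
    [0.1,-0.1,-16.6,0,0,0,-1],
    [0.1,-0.1,-16.6,0,0,0,-1],
    [0.1,-0.1,-16.6,0,0,0,-1],
  ],
)

```text
t: 10.18
ee_pos: [440.4, -266.3, 17.0]
orientation: [1.191, 2.907, -0.0]
ft_force: [0.1, 1.3, 6.4]
width: 50.4
grasp_force: 30.0
```

Request:
servo_tool(
  increments=[
    [0,0,2,0,0,0,-1],
    [0,0,4,0,0,0,-1],
    [0,0,7,0,0,0,-1],
    [0,0,10,0,0,0,-1],
    [0,0,12,0,0,0,-1],
    [0.8,3,12,0,0,0,-1],
    [1.9,6.5,12,0,0,0,-1],
    [2.9,10,12,0,0,0,-1],
    [4,13.8,12,0,0,0,-1],
    [5.1,17.6,12,0,0,0,-1],
    [6.2,21.4,12,0,0,0,-1],
    [7.3,25.2,12,0,0,0,-1],
    [8.5,29,12,0,0,0,-1],
    [9.6,32.8,12,0,0,0,-1],
    [10.7,36.6,12,0,0,0,-1],
    [11.8,40.4,12,0,0,0,-1],
    [12.9,44.2,12,0,0,0,-1],
    [13.9,47.6,12,0,0,0,-1],
    [14.5,49.6,12,0,0,0,-1],
    [14.7,50.4,12,0,0,0,-1],
  ],
)

```text
t: 11.85
ee_pos: [587.4, 240.9, 135.9]
orientation: [-1.187, -2.909, -0.0]
ft_force: [0.3, -0.2, -3.2]
width: 51.0
grasp_force: 30.0
```

Request:
servo_tool(
  increments=[
    [0,0,-2,0,0,0,-1],
    [0,0,-3,0,0,0,-1],
    [0,0,-3,0,0,0,-1],
    [0,0,-3,0,0,0,-1],
  ],
)

```text
t: 12.18
ee_pos: [585.9, 236.5, 105.5]
orientation: [-1.191, -2.904, 0.004]
ft_force: [0.6, -1.0, -2.8]
width: 50.9
grasp_force: 30.0
```

```bash
python3 - <<'E'
from h import *
d=snap('wrist','w5');o=d['obs'];print(o['t'],o['ee_pos'],yaw(o),o['width'],o['ft_force'])
t=snap('scene','s5')['image'];im=np.vstack([d['image'][84:],cv2.resize(t[150:310,240:460],(412,300))[:, :].repeat(1,0) if 0 else cv2.resize(t[150:310,240:460],(512,300))])
cv2.imwrite('pics/v5.png',cv2.cvtColor(im,cv2.COLOR_RGB2BGR))
E
```

```text
12.1833 [585.92732446 236.5071543  105.47833834] 45.40035535066317 50.9125085498117 [ 0.62958429 -0.97714979 -2.80946327]
```

View pics/v5.png

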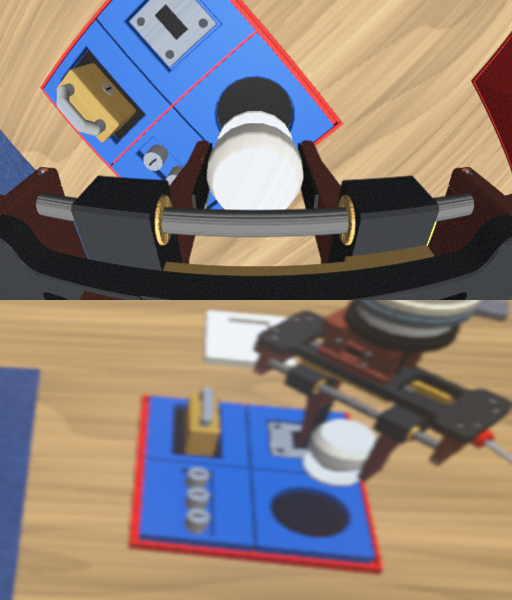

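The wrist view shows the knob upright in the grip, foot down. The round pocket's far rim is behind it, about (216..294,105) in the crop. In the scene view the padlock stands in its pocket. I'll check the pocket centre from the rim points.

```bash
python3 - <<'E'
from h import *
d=load('w5');V=d['image'].max(2)
m=V<75;q=np.zeros_like(m);q[150:215,205:305]=1;m&=q
P=[]
for u in range(219,292,4):
    c=np.where(m[:,u])[0]
    if len(c): P.append(wonz(d,u,c[0],18)[:2])
for v in range(172,196,4):
    c=np.where(m[v])[0]; P+= [wonz(d,c[0],v,18)[:2],wonz(d,c[-1],v,18)[:2]]
P=np.array(P);A=np.c_[2*P,np.ones(len(P))];s=np.linalg.lstsq(A,(P**2).sum(1),rcond=None)[0];print(s[:2],np.sqrt(s[2]+s[0]**2+s[1]**2))
E
```

```text
[585.04238104 236.30658799] 32.59043660740122
```

The pocket centre is about (585.5,236.5) and the TCP is at (585.9,236.5), so I'll lower straight down.

Request:
servo_tool(
  increments=[
    [0,0,-2.5,0,0,0,-1],
    [0,0,-5,0,0,0,-1],
    [0,0,-6.5,0,0,0,-1],
    [0,0,-7.3,0,0,0,-1],
    [0,0,-7.7,0,0,0,-1],
    [0,0,-7.9,0,0,0,-1],
    [0,0,-8,0,0,0,-1],
    [0,0,-8,0,0,0,-1],
    [0,0,-8,0,0,0,-1],
  ],
)

```text
t: 13.03
ee_pos: [587.8, 238.1, 27.7]
orientation: [1.19, 2.906, 0.002]
ft_force: [0.5, -0.7, -2.3]
width: 50.9
grasp_force: 30.0
```

Request:
servo_tool(
  increments=[
    [0,0,-0.1,0,0,0,-1],
    [0,0,-0.2,0,0,0,-1],
    [0,0,-0.25,0,0,0,-1],
    [0,0,-0.25,0,0,0,-1],
    [0,0,-0.25,0,0,0,-1],
  ],
)

```text
t: 13.45
ee_pos: [587.5, 238.0, 25.0]
orientation: [1.19, 2.907, 0.001]
ft_force: [-1.9, -0.7, 5.5]
width: 50.7
grasp_force: 30.0
```

Contact at the expected height. Release to 68 mm, lift, then look.

Request:
servo_tool(
  increments=[
    [0,0,0,0,0,0,0.55],
    [0,0,0,0,0,0,0.55],
    [0,0,0,0,0,0,0.55],
    [0,0,0,0,0,0,0.55],
    [0,0,0,0,0,0,0.55],
    [0,0,1,0,0,0,0.55],
    [0,0,2.5,0,0,0,0.55],
    [0,0,5,0,0,0,0.55],
    [0,0,8,0,0,0,0.55],
    [0,0,11,0,0,0,0.55],
    [0,0,14,0,0,0,0.55],
    [0,0,16,0,0,0,0.55],
    [-2,-4,18,0,0,0,0.55],
    [-4,-8,20,0,0,0,0.55],
    [-6,-12,22,0,0,0,0.55],
    [-8,-16,22,0,0,0,0.55],
    [-10,-20,22,0,0,0,0.55],
    [-12,-24,22,0,0,0,0.55],
    [-12,-24,22,0,0,0,0.55],
    [-12,-24,22,0,0,0,0.55],
  ],
)

```text
t: 15.12
ee_pos: [464.6, -5.6, 245.7]
orientation: [1.195, 2.904, -0.001]
ft_force: [-0.4, 0.4, -0.4]
width: 67.9
grasp_force: 0.0
```

```bash
python3 - <<'E'
from h import *
t=snap('top','t6')['image'];s=snap('scene','s6')['image'];print(ctrl.get_obs()['ft_force'])
im=np.vstack([cv2.resize(t[90:220,100:260],(480,300)),cv2.resize(s[170:310,270:430],(480,300))])
cv2.imwrite('pics/v6.png',cv2.cvtColor(im,cv2.COLOR_RGB2BGR))
E
```

```text
[-0.23995458  0.2267465  -0.54909137]
```

View pics/v6.png

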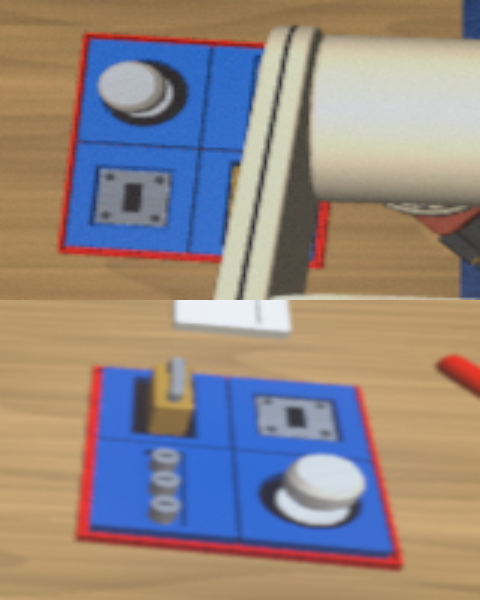

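The knob stands in the round pocket and the padlock in the oblong one. I'll check numerically that the knob is not tilted: the head and foot extremes should give the same axis. I'll also move the arm aside so it doesn't hide the padlock in the top view.

Request:
servo_tool(
  increments=[
    [0,-4,0,0,0,0,0.55],
    [0,-8,0,0,0,0,0.55],
    [0,-12,0,0,0,0,0.55],
    [0,-16,0,0,0,0,0.55],
    [0,-16,0,0,0,0,0.55],
    [0,-16,0,0,0,0,0.55],
  ],
)

```text
t: 15.72
ee_pos: [468.1, -163.1, 244.6]
orientation: [1.194, 2.905, 0.001]
ft_force: [-0.7, 0.8, -0.0]
width: 67.9
grasp_force: 0.0
```

```bash
python3 - <<'E'
from h import *
d=snap('top','t7');s=snap('scene','s7')
def proj(d,P):
    E=d['extrinsics'];q=(P-E[:3,3])@E[:3,:3];return np.c_[d['cx']-d['fx']*q[:,0]/q[:,2],d['cy']+d['fy']*q[:,1]/q[:,2]]
a=np.linspace(0,2*np.pi,60)
ring=lambda c,r,z:np.c_[c[0]+r*np.cos(a),c[1]+r*np.sin(a),0*a+z]
def white(d,x0,x1,y0,y1):
    h=cv2.cvtColor(d['image'],cv2.COLOR_RGB2HSV).astype(int);m=(h[...,1]<70)&(h[...,2]>90)
    q=np.zeros_like(m);q[y0:y1,x0:x1]=1;ys,xs=np.where(m&q);return xs.min(),xs.max(),ys.min(),ys.max()
c=(587.5,238)
for n,d_,b in(('top',d,(125,168,108,152)),('scene',s,(355,395,215,285))):
    pts=np.vstack([proj(d_,ring(c,25,8)),proj(d_,ring(c,25,13)),proj(d_,ring(c,26,35)),proj(d_,ring(c,26,50)),proj(d_,ring(c,21,62))])
    print(n,'meas',white(d_,*b),'pred',[x.round(1) for x in(pts[:,0].min(),pts[:,0].max(),pts[:,1].min(),pts[:,1].max())])
im=np.vstack([cv2.resize(d['image'][90:220,100:260],(640,520))[:300],cv2.resize(s['image'][195:295,290:430],(640,300))])
im=np.hstack([cv2.resize(d['image'][90:220,110:240],(400,400),interpolation=2),cv2.resize(s['image'][185:290,300:405],(400,400),interpolation=2)])
cv2.imwrite('pics/v7.png',cv2.cvtColor(im,cv2.COLOR_RGB2BGR))
E
```

```text
top meas (np.int64(133), np.int64(157), np.int64(117), np.int64(140)) pred [np.float64(132.7), np.float64(158.3), np.float64(115.5), np.float64(140.2)]
scene meas (np.int64(356), np.int64(391), np.int64(215), np.int64(275)) pred [np.float64(360.9), np.float64(391.2), np.float64(240.7), np.float64(275.3)]
```

View pics/v7.png

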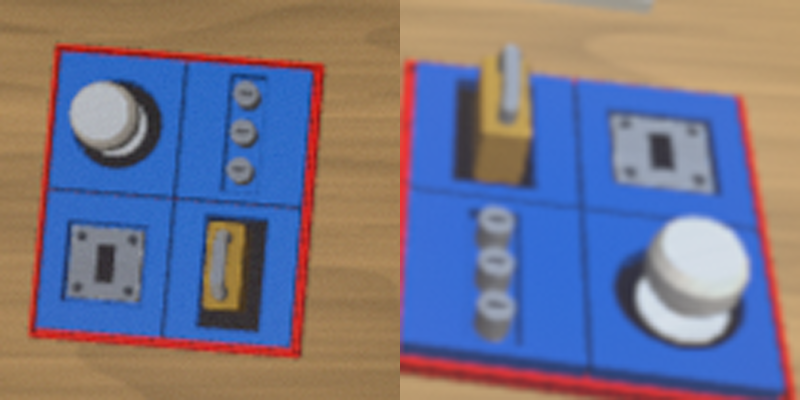

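Both views show the knob (104,117 and 695,280) matching the upright prediction to about a pixel. The padlock (222,265 and 505,115) is upright inside its pocket, and both touched down at floor height. Handing in.

```bash
python3 -c "
from workcell import ctrl
print(ctrl.close_job())"
```

```text
the job is handed in; nothing more can be done
None
```

The brass padlock is in the oblong pocket, shackle up, and the silver knob is on its foot in the round pocket; both are seated and released, and the job was handed in at about 16 s (result not shown).

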